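# Slide the teaspoon tray home under the display riser

## Task

Slide the teaspoon tray along the table (without lifting it) into the bay under the display riser, clear of the underside of the board, until its back end is flat against the stop strip hidden inside. Give it a firm, steady but gentle push against the strip so that it is fully home, then let go of it. Leave the rest of the stall's silver where it stands.

Things in the scene. Friction and masses are not known exactly. Their poses are not given: they have to be found in the camera images.
- tray: Low dark wooden tray of teaspoons, open-topped: 150 mm long (its x), 130 wide (y), walls 40 high, about 0.5 kg (varies), loose on the table, its smooth underside slides easily (friction about 0.25). Origin: at the underside, below the middle of its handle, 4 mm inside the outer face of the front wall. x points from the handle to the back end, z up.
- tray_back (a point): Middle of the bottom edge of the tray's back end face, 150 mm from the tray's origin along its x.
- tray_grip (a point): Middle of the tray's handle, a brass bar above the front wall: 84 mm long (tray's y), 10 thick (x), 14 high. It lies 70 mm above the underside, on two 8 mm posts 72 apart, with 23 mm of free air between bar and wall. Axes as the tray's.
- riser: Two fixed wooden cheeks of a display riser with a bay between, open towards the robot (the stop strip in it belongs to it). Origin: at table level, midway between the cheeks' front ends; x points into the bay, z up. Bay 144 mm wide, 52 high; cheeks 190 long, 18 thick. Two flared lead-in boards, 36 high, widen the mouth to about 180 and reach 30 in front of the origin.
- board: The riser's top board, the overhang: 200 mm deep, 220 wide, 15 thick, fixed. Its frame coincides with the riser's (origin at table level under the middle of its front edge, x into the bay); its underside is 52 and its top 67 mm above the table.
- buffer (a joint): Small sprung brass pin in the stop strip's face: 0 m = standing out 8 mm, 0.008 m = pressed in flush by the tray's back (0.3 N, too weak to push the tray out). The rigid strip crosses the bay squarely, 24 to 48 mm above the table, its face 65 to 100 mm from the bay's front, never the same: feel for it. Seat with some 10 N over the sliding drag, 0.5 s (the strip must get 5 N for 0.3 s); over 25 N breaks it.
- goblet_a: One of two silver stemmed goblets, 127 mm tall, 64 wide, standing on the riser's board; origin at the middle of its foot. Not to be disturbed.
- goblet_b: The other goblet, like goblet_a; origin at the middle of its foot. Not to be disturbed.
- candlestick_a: Silver candlestick, 180 mm tall, 80 wide, on the table left of the riser; origin at the middle of its foot. Not to be disturbed.
- candlestick_b: Its twin, right of the riser; origin at the middle of its foot. Not to be disturbed.
- napkin_ring: Silver napkin ring, 44 mm wide, 32 tall, standing on the table close to the riser's left cheek; origin at the middle of its foot. Not to be disturbed.
- tankard: Silver tankard, 84 mm wide, 110 tall, at the left of the table; origin at the middle of its foot. Not to be disturbed.
- sugar_bowl: Low silver bowl, 96 mm wide, 55 tall, at the right of the table; origin at the middle of its foot. Not to be disturbed.
Not all that is in view belongs to the job. What is shaped like the tray but blue is not meant.

How it is judged (in metres and radians):
On the way, in this order (a step that is already met when the one before it is completed fails the run):
1. the tray's back end is 20 mm or more under the board, between the cheeks (x of tray_back in the frame of riser above 0.02 m and y of tray_back in the frame of riser between -0.012 and 0.012 m), for 0.1 s.
2. the tray is pushed home against the strip: the buffer pin is pressed in 5 mm or more and the tray pushes with at least 5 N for 0.3 s (value of joint buffer above 0.005 m and contact force between tray and riser above 5 N), for 0.3 s.
At the end, for the whole second after the job is handed in: The tray stands flat on the table in the bay, released and at rest, its back end holding the buffer pin pressed in 5 mm or more (so within 3 mm of the strip's face), square to the bay within 0.04 rad and midway within 12 mm (value of joint buffer above 0.005 m and y of tray_back in the frame of riser between -0.012 and 0.012 m and angle between the x axis of tray and the x axis of riser, either way round below 0.04 rad and angle between tray's own z axis and vertical below 0.03 rad and height (world z) of tray below 0.004 m and linear speed of tray below 0.01 m/s); the robot touches nothing.
It fails at once if the tray strikes or rubs the overhanging board (over 2 N) (contact force between tray and board above 2 N).
It fails at once if the riser is shoved: its cheeks and strip by the tray with more than 25 N, or its cheeks or board by the robot with more than 10 N (contact force between tray and riser above 25 N or contact force between any of the fingers, the arm and riser above 10 N or contact force between any of the fingers, the arm and board above 10 N).
It fails at once if either end of the tray is lifted more than 12 mm off the table (height (world z) of any of tray, tray_back above 0.012 m).
It fails at once if another piece of silver is moved more than 20 mm or tipped (distance of any of goblet_a, goblet_b, candlestick_a, candlestick_b, napkin_ring, tankard, sugar_bowl from where it was at the start of the episode above 0.02 m or angle between any of goblet_a, goblet_b, candlestick_a, candlestick_b, napkin_ring, tankard, sugar_bowl's own z axis and vertical above 0.3 rad).
It also fails if it takes over 64 s, if anything falls off the work surface, if the arm or the gripper's body presses on something with over 40 N, if the wrist force passes 120 N, or if a joint passes its speed limit or range.

## Robot

A 6-joint arm with a two-finger parallel gripper is mounted at the origin on the work surface. World frame = base frame: x ahead of the robot, y to its left, z up, the work surface at z = 0. Lengths are in mm, angles in rad, forces in N, time in s.
With the tool pointing down it reaches from about 275 to 1000 mm from the base axis. Payload 8.4 kg.
Tool frame: the origin (TCP) lies on the centre line of the jaws, within the pads' length; the fingertips stand r.tip_reach ahead of it and the grasp point (between the pads) lies 11 mm behind it (r.tip_reach is the distance from the TCP to the fingertips, in mm); z points along the fingers, y is the line along which they close (so a half turn about z gives the same grasp; the last joint's range is limited). The gripper opens to 85 mm and grips with 20 to 120 N. Pads are 22 mm wide; open, the fingers measure 114 mm over their backs; the gripper's body (76 mm by 85 mm) begins 54 mm behind the grasp point. The pads swing forward as they close: fully open they stand 13 mm farther back than shut.
Start: joints at [1.146, 0.353, 1.633, -0, 1.155, -0.002], TCP at [256.446, 569.968, 210.481] pointing down, gripper open.
Joint ranges: [-2.63, 2.63], [-0.92, 2.1], [0.06, 2.66], [-1.3, 4.44], [0, 2.69], [-3.02, 3.02]. Speed limits (rad/s): [2.22, 2.22, 2.79, 3.14, 3.14, 3.14].

## Interface

Orientations are given as [roll, pitch, yaw] about the fixed x, y, z axes, in that order (R = Rz(yaw) Ry(pitch) Rx(roll)).
In Python, from rig import r gives the robot as it stands.
- The arm moves only by the tool carry_out, never from a script. Its argument "targets" is a list of rows, each an object with "dp": the shift along the tool's x, y, z in mm, a list of three; "yaw": the turn about the tool's z in degrees. A call has 1 to 12 rows; each row is the pose to reach, as a shift and turn from the pose commanded when the call began, along the tool's axes at that moment; what a row does not reach only later rows make up. A row lasts 1/8 s, in which the tool goes at most 62.5 mm and 10.7 degrees, less where a joint would pass 70% of its speed; a pose out of reach is approached as far as the arm can. A call with a gripper value outside its range is refused whole. "fingers" is the opening, from -1 (shut) to 1 (fully open), so that 0 is half open, set as the call begins (left out, the last holds). The fingers move at their own pace and stop on an object; "grip_force" is the grip in N (left out, the last holds). Time passes only in rows, so rows that repeat a pose let the fingers close. It gives the time, the measured TCP pose, the force, the opening and the grip force at its end, in the units of the state.
- r.sense(): the state, without advancing time (a new reading comes with each control period).
- r.grab_frame(name): name is "side" or "top"; returns the picture (400x640x3 uint8, red, green, blue); there is no depth.
- r.get_calibration(name): a dict with "fx", "fy", "cx", "cy" (pixels), "dist_coeffs" ([k1, k2, p1, p2, k3] as OpenCV has them; the pictures are not rectified), "rvec" (rotation vector, rad) and "tvec" (3), from world to camera coordinates, as OpenCV has them. Camera axes: x right, y down, z forward; pixel columns grow to the right and rows downward; lengths in mm; the calibration is good to about 2 mm. A picture is of the moment at which its call begins. get_calibration takes no time and is no camera call.
- r.sign_off(): hands the job in; it is judged then, once.
The state is a dict: "clock": time; "qpos": joint angles; "qvel": joint speeds; "joint_efforts": joint torques, N m; "eef_pos": TCP position; "tcp_rot": TCP orientation; "contact_force": force on the tool from outside, world axes, zero at the start; "wrist_torque": the same for the moment, N m; "opening": opening from 0.0 (shut) to 1.0 (fully open); "grasp_force": force on a finger pad.
Only numpy, scipy, OpenCV 4.12 (cv2) and the standard library are available. Lean on these libraries where they do the work, as an engineer would, in place of code of your own. Each camera call takes 0.05 s, during which the arm holds its last target. There are 200 camera calls.

## Working session

There is one attempt and no reset: what is moved stays moved. The work goes in short steps, Python scripts to look and compute and a tool call to move; the robot and the scene stay as the last step left them, time stands still between calls to the robot, and variables do not carry over. Pictures are saved under pics/ and viewed, at most 10 in all, crops included, and the job is handed in when it is done.

Besides the shell and the picture viewer there is one more tool, called after "Request:" as name(argument=value, ...), one argument or row to a line, values as JSON. carry_out: Moves the arm, as the interface text tells. Its arguments: {"type":"object","properties":{"targets":{"type":"array","items":{"type":"object","properties":{"dp":{"type":"array","items":{"type":"number"}},"yaw":{"type":"number"}}}},"fingers":{"type":"number"},"grip_force":{"type":"number"}},"required":["targets"]}

```bash
mkdir -p pics; python3 - <<'E'
from rig import r
import cv2
for n in("side","top"):
    cv2.imwrite(f"pics/{n}0.png",r.grab_frame(n)[:,:,::-1]); print(r.get_calibration(n))
s=r.sense(); print(s, r.tip_reach)
E
```

```text
{'fx': 471.59324726586334, 'fy': 471.59324726586334, 'cx': 319.3493495560379, 'cy': 203.61582932943818, 'dist_coeffs': array([0.03970162, 0.        , 0.        , 0.        , 0.        ]), 'rvec': array([ 0.23002933, -2.83234198,  1.16581268]), 'tvec': array([ 576.17317053,  109.77433431, 1223.8926429 ])}
{'fx': 393.7497648135274, 'fy': 393.7497648135274, 'cx': 320.0624343467301, 'cy': 197.2884822924002, 'dist_coeffs': array([-0.05827465,  0.        ,  0.        ,  0.        ,  0.        ]), 'rvec': array([ 2.14071607, -2.11964946,  0.16703551]), 'tvec': array([ -4.04582751, 564.41371369, 873.3284199 ])}
{'clock': 0.1, 'qpos': array([ 1.14563504e+00,  3.53588574e-01,  1.63404290e+00, -5.18620090e-06,
        1.15517291e+00, -2.39543413e-03]), 'qvel': array([ 0.00021013, -0.00139425, -0.00188325,  0.00098964, -0.00191197,
        0.00095151]), 'joint_efforts': array([ 5.48722983e-04, -6.06355333e+01, -3.42816961e+01,  8.84695351e-05,
        4.07365951e-03, -1.30868654e-05]), 'eef_pos': array([256.24770903, 569.57869034, 209.83792306]), 'tcp_rot': array([-3.14038091e+00,  1.83948489e-06,  2.71882890e+00]), 'contact_force': array([-0.42074213,  0.3312354 ,  0.38339703]), 'wrist_torque': array([ 0.07478859, -0.04451534, -0.02214172]), 'grasp_force': 0.0, 'opening': 1.0021050153375464} 8.0
```

View pics/top0.png

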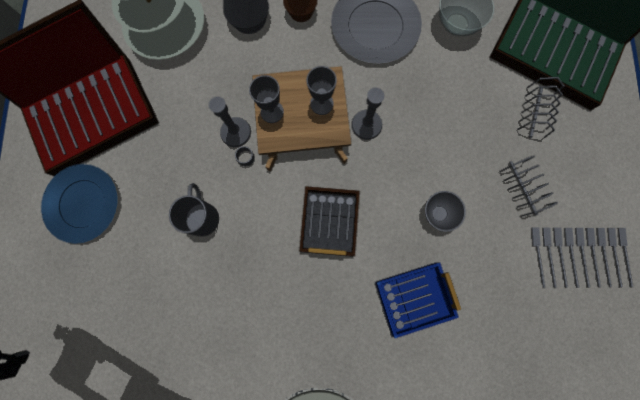

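View pics/side0.png

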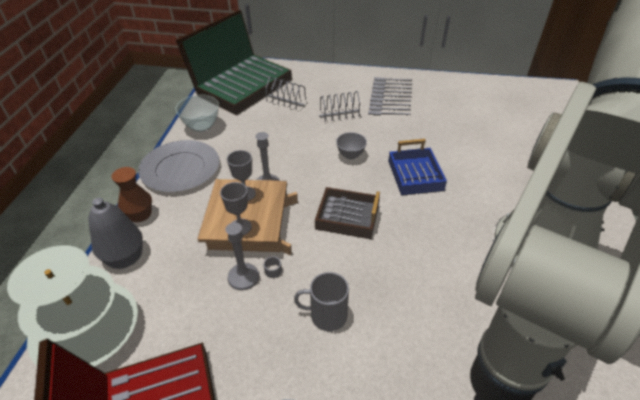

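The top view shows the tray at about (330,222) with its brass handle at (328,251). The riser board spans about (253–350, 68–153), with its mouth facing the robot at image bottom. The side view agrees, and the blue tray is the decoy. Next I'll measure these.

```bash
cat > h.py <<'E'
import numpy as np,cv2
from rig import r
def ray(n,uv,z):
    c=r.get_calibration(n);K=np.array([[c['fx'],0,c['cx']],[0,c['fy'],c['cy']],[0,0,1]])
    p=cv2.undistortPoints(np.float64(uv).reshape(-1,1,2),K,c['dist_coeffs'])[:,0]
    R=cv2.Rodrigues(c['rvec'])[0];o=-R.T@c['tvec']
    d=np.c_[p,np.ones(len(p))]@R
    return o+d*((z-o[2])/d[:,2])[:,None]
def blobs(img,lo,hi,roi,amin=40):
    x0,y0,x1,y1=roi;h=cv2.cvtColor(img,cv2.COLOR_RGB2HSV)
    m=cv2.inRange(h,lo,hi);k=np.zeros_like(m);k[y0:y1,x0:x1]=m[y0:y1,x0:x1]
    cs,_=cv2.findContours(k,cv2.RETR_EXTERNAL,cv2.CHAIN_APPROX_NONE)
    return k,sorted([c for c in cs if cv2.contourArea(c)>amin],key=cv2.contourArea,reverse=True)
E
python3 - <<'E'
from h import *
im=cv2.imread("pics/top0.png")[:,:,::-1].copy()
h=cv2.cvtColor(im,cv2.COLOR_RGB2HSV)
for n,(u,v) in dict(board=(300,135),handle=(328,251),wall=(304,220),spoonfloor=(320,232),back=(330,190),table=(330,280),lead=(269,160),cheek=(262,154)).items(): print(n,h[v,u])
for nm,lo,hi,roi,z in [("board",(8,70,90),(25,255,255),(240,60,360,175),67),("handle",(12,120,90),(30,255,255),(290,235,370,265),77),("tray",(0,0,0),(179,255,75),(285,175,375,262),40)]:
    k,cs=blobs(im,lo,hi,roi); 
    for c in cs[:3]:
        b=cv2.boxPoints(cv2.minAreaRect(c)); print(nm,cv2.contourArea(c),b.round(1).tolist(),ray("top",b,z)[:,:2].round(1).tolist())
cv2.imwrite("pics/crop.png",cv2.resize(im[60:270,230:380,::-1],None,fx=2.8,fy=2.8,interpolation=cv2.INTER_CUBIC))
E
```

```text
board [ 16 109 124]
handle [ 19 156 124]
wall [ 13 143  32]
spoonfloor [103  26  68]
back [ 11 165  37]
table [ 20  13 121]
lead [ 16 110 118]
cheek [21 69 37]
board 4142.0 [[250.3000030517578, 75.0999984741211], [342.79998779296875, 65.80000305175781], [350.6000061035156, 143.5], [258.1000061035156, 152.8000030517578]] [[861.3, 174.4], [886.5, -50.6], [689.3, -68.7], [665.3, 147.4]]
handle 101.0 [[308.70001220703125, 251.5], [309.0, 247.6999969482422], [345.20001220703125, 250.89999389648438], [344.8999938964844, 254.60000610351562]] [[437.6, 25.1], [445.8, 24.5], [439.7, -55.6], [431.5, -54.9]]
tray 3717.0 [[298.29998779296875, 255.6999969482422], [304.1000061035156, 185.6999969482422], [359.8999938964844, 190.3000030517578], [354.1000061035156, 260.29998779296875]] [[428.8, 50.3], [593.1, 39.7], [583.1, -92.3], [419.5, -78.0]]
```

View pics/crop.png

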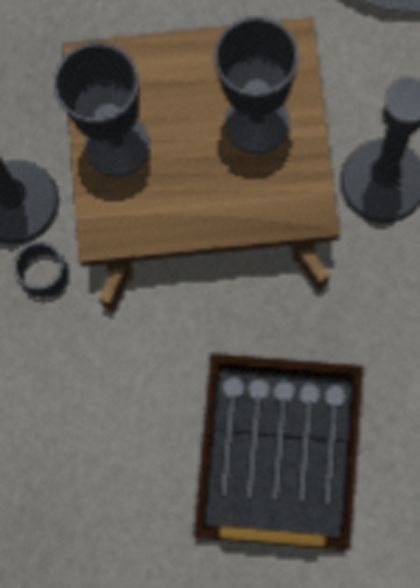

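The crop shows clean board edges, two lead-in boards at the mouth, and the tray turned slightly away from the bay axis. I'll fit lines to the board and tray edges for the final poses.

```bash
python3 - <<'E'
from h import *
im=cv2.imread("pics/top0.png")[:,:,::-1].copy().astype(float)
sat=cv2.cvtColor(im.astype(np.uint8),cv2.COLOR_RGB2HSV)[:,:,1].astype(float)
g=im.mean(2)
def edge(img,vert,fixed,lo,hi):  # strongest gradient along scan, subpixel
    P=[]
    for f in fixed:
        l=(img[lo:hi,f] if vert else img[f,lo:hi]); l=cv2.GaussianBlur(l.reshape(1,-1),(5,1),1).ravel()
        d=abs(np.gradient(l)); i=int(d.argmax())
        if 0<i<len(d)-1:
            s=.5*(d[i-1]-d[i+1])/(d[i-1]-2*d[i]+d[i+1]); p=lo+i+s; P.append((f,p) if vert else (p,f))
    return np.array(P)
def line(P,z):
    Q=ray("top",P,z)[:,:2].astype(np.float32)
    vx,vy,x,y=cv2.fitLine(Q,cv2.DIST_HUBER,0,.01,.01).ravel(); a=np.degrees(np.arctan2(vy,vx)); return np.array([x,y]),a
bd=[("front",sat,1,range(275,335),141,160,67),("left",sat,0,range(115,148),246,266,67),("right",sat,0,range(72,142),336,358,67),("backB",sat,1,range(285,305),60,82,67)]
ty=[("tback",g,1,range(310,354),180,195,40),("tleft",g,0,range(195,248),293,308,40),("tright",g,0,range(195,248),351,364,40)]
for n,i,v,f,lo,hi,z in bd+ty: p,a=line(edge(i,v,f,lo,hi),z); print(n,p.round(1),round(float(a),2))
# positions of other things (rough)
for n,uv,z in [("cand_L top",(219,105),180),("cand_R top",(376,97),180),("gob_a rim",(265,92),194),("gob_b rim",(321,80),194),("tankard",(190,214),110),("ring",(245,157),16),("leadL",(269,165),36),("leadR",(344,158),36)]: print(n,ray("top",[uv],z)[0].round(0))
E
```

```text
front [677.6   1.5] -83.51
left [717.2 153.9] 6.59
right [781.8 -59. ] 6.46
backB [873.6  66.9] -83.45
tback [588.  -26.8] 85.63
tleft [518.   43.8] -4.39
tright [495.7 -84.3] -4.31
cand_L top [736. 214. 180.]
cand_R top [ 756. -115.  180.]
gob_a rim [759. 116. 194.]
gob_b rim [786.   1. 194.]
tankard [514. 284. 110.]
ring [669. 188.  16.]
leadL [644. 125.  36.]
leadR [663. -55.  36.]
```

Request:
carry_out(
  targets=[
    {"dp":[-406,-458,80],"yaw":70.1},
    {"dp":[-406,-458,80],"yaw":70.1},
    {"dp":[-406,-458,80],"yaw":70.1},
    {"dp":[-406,-458,80],"yaw":70.1},
    {"dp":[-406,-458,80],"yaw":70.1},
    {"dp":[-406,-458,80],"yaw":70.1},
    {"dp":[-406,-458,80],"yaw":70.1},
    {"dp":[-406,-458,80],"yaw":70.1},
    {"dp":[-406,-458,80],"yaw":70.1},
    {"dp":[-406,-458,80],"yaw":70.1},
    {"dp":[-406,-458,80],"yaw":70.1},
    {"dp":[-406,-458,80],"yaw":70.1},
  ],
  fingers=0.1,
  grip_force=50,
)

```text
clock: 1.6
eef_pos: [438.3, -14.3, 130.3]
tcp_rot: [-3.141, -0.0, 1.494]
contact_force: [-0.4, 0.0, -0.0]
opening: 0.549
grasp_force: 0.0
```

Request:
carry_out(
  targets=[
    {"dp":[0,0,25],"yaw":0},
    {"dp":[0,0,50],"yaw":0},
    {"dp":[0,0,71],"yaw":0},
    {"dp":[0,0,71],"yaw":0},
    {"dp":[0,0,71],"yaw":0},
  ],
)

```text
clock: 2.22
eef_pos: [439.0, -13.5, 60.1]
tcp_rot: [3.141, -0.0, 1.497]
contact_force: [-0.0, 1.2, 0.0]
opening: 0.552
grasp_force: 0.0
```

```bash
python3 - <<'E'
from h import *
s=r.sense();print(s['eef_pos'],s['tcp_rot'],s['contact_force'],s['wrist_torque'])
a=r.grab_frame("top")[150:290,260:400,::-1];b=r.grab_frame("side")[140:280,290:430,::-1]
cv2.imwrite("pics/g1.png",cv2.resize(np.hstack([a,b]),None,fx=2.8,fy=2.8,interpolation=cv2.INTER_CUBIC))
E
```

```text
[439.03657454 -13.4843017   60.14659393] [ 3.14107188e+00 -7.55949147e-05  1.49674328e+00] [-0.00583838  1.20376494  0.04095321] [ 0.03945449  0.00100998 -0.02373584]
```

View pics/g1.png

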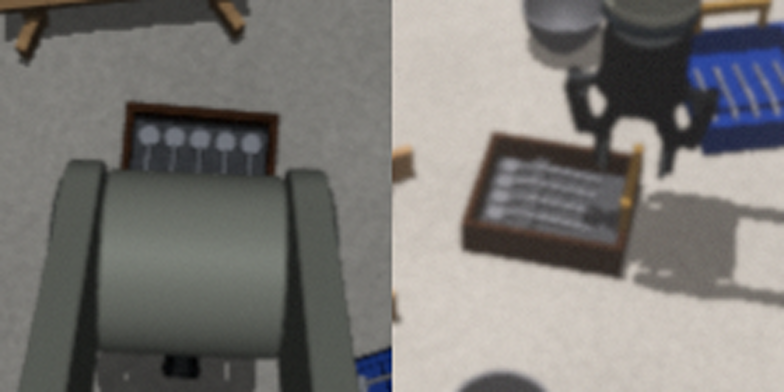

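The left half shows the tray below the arm. In the right half the fingers look nearer the far end of the handle, so I'll check this by projection.

```bash
python3 - <<'E'
from h import *
c=r.get_calibration("side");K=np.array([[c['fx'],0,c['cx']],[0,c['fy'],c['cy']],[0,0,1]])
a=np.radians(-4.35);u=np.array([np.cos(a),np.sin(a),0]);n=np.array([-u[1],u[0],0]);o=np.array([438.4,-15.1,0])
P=np.array([o+42*n+[0,0,77],o-42*n+[0,0,77],o+150*u+61*n*0+[0,0,40]]+[np.array([439,-13.5,z])+k*u for k in(-25,25) for z in(52,60)])
q=cv2.projectPoints(P,c['rvec'],c['tvec'],K,c['dist_coeffs'])[0][:,0]
print(((q-[290,140])*2.8+[392,0]).round())
E
```

```text
[[623. 206.]
 [637. 144.]
 [474. 176.]
 [654. 198.]
 [655. 192.]
 [601. 189.]
 [602. 183.]]
```

```bash
python3 - <<'E'
from h import *
b=r.grab_frame("side")[120:250,310:420,::-1]
cv2.imwrite("pics/g2.png",cv2.convertScaleAbs(cv2.resize(b,None,fx=4.5,fy=4.5,interpolation=cv2.INTER_CUBIC),alpha=2.0))
E
```

```text
(no output)
```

View pics/g2.png

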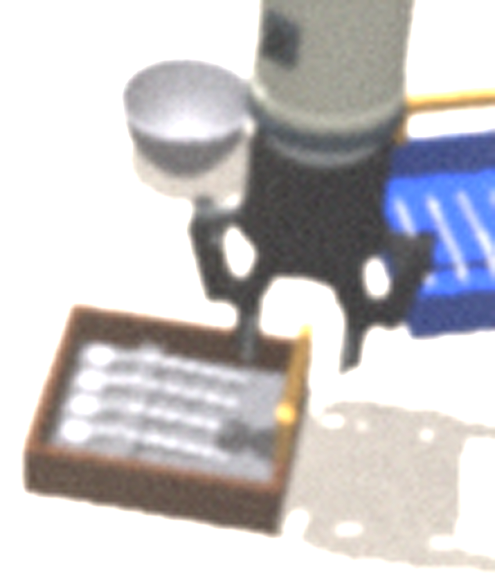

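Request:
carry_out(
  targets=[
    {"dp":[0,0,0],"yaw":0},
    {"dp":[0,0,0],"yaw":0},
    {"dp":[0,0,0],"yaw":0},
    {"dp":[0,0,0],"yaw":0},
  ],
  fingers=-1,
  grip_force=25,
)

```text
clock: 2.88
eef_pos: [438.8, -14.3, 59.5]
tcp_rot: [-3.142, 0.0, 1.495]
contact_force: [-0.9, -0.3, -0.0]
opening: -0.001
grasp_force: 0.0
```

```bash
python3 - <<'E'
from h import *
s=r.sense();print(s['opening'],s['grasp_force'],s['eef_pos'],s['contact_force'],s['wrist_torque'])
b=r.grab_frame("side")[120:250,310:420,::-1]
cv2.imwrite("pics/g3.png",cv2.resize(b,None,fx=4.5,fy=4.5,interpolation=cv2.INTER_CUBIC))
E
```

```text
-0.0014995517321069014 0.0 [438.76373928 -14.34059915  59.48964277] [-8.70689134e-01 -2.68480737e-01 -1.38393995e-04] [-0.07119117 -0.00318769  0.04026819]
```

View pics/g3.png

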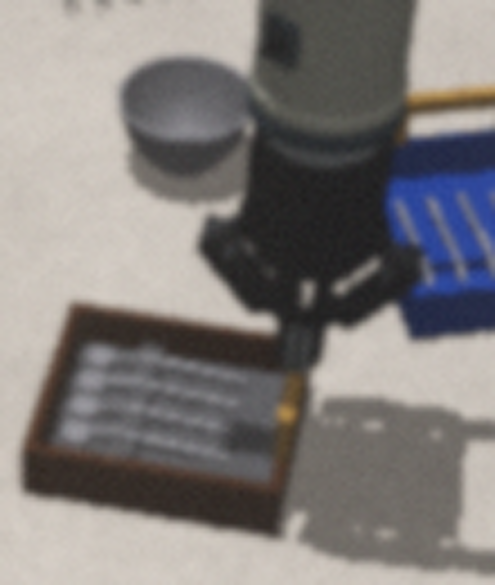

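```bash
python3 - <<'E'
from h import *
print(r.tip_reach)
for z in (40,50,52,60,70,80,90,100): print(z,ray("side",[(376.2,202.2),(371,201),(380,200.5)],z)[:,:2].round(0).tolist())
E
```

```text
8.0
40 [[436.0, -53.0], [450.0, -55.0], [426.0, -61.0]]
50 [[436.0, -43.0], [450.0, -45.0], [426.0, -51.0]]
52 [[436.0, -41.0], [450.0, -43.0], [426.0, -49.0]]
60 [[436.0, -32.0], [450.0, -35.0], [426.0, -40.0]]
70 [[436.0, -22.0], [449.0, -25.0], [426.0, -30.0]]
80 [[436.0, -12.0], [449.0, -15.0], [426.0, -20.0]]
90 [[435.0, -2.0], [449.0, -4.0], [426.0, -10.0]]
100 [[435.0, 8.0], [449.0, 6.0], [426.0, 0.0]]
```

The fingers shut on nothing, and the side view puts the tips at about z = 80–88, above the bar. So the true fingertips sit some 28 mm higher than tip_reach suggests. I'll open and descend in steps, watching the force.

Request:
carry_out(
  targets=[
    {"dp":[0,0,0],"yaw":0},
    {"dp":[0,0,0],"yaw":0},
    {"dp":[0,0,0],"yaw":0},
    {"dp":[0,0,9],"yaw":0},
    {"dp":[0,0,18],"yaw":0},
    {"dp":[0,0,26],"yaw":0},
    {"dp":[0,0,26],"yaw":0},
  ],
  fingers=0.1,
)

```text
clock: 3.8
eef_pos: [438.0, -14.3, 32.6]
tcp_rot: [-3.14, 0.0, 1.495]
contact_force: [-0.3, 0.3, -0.0]
opening: 0.546
grasp_force: 0.0
```

Request:
carry_out(
  targets=[
    {"dp":[0,0,0],"yaw":0},
    {"dp":[0,0,0],"yaw":0},
    {"dp":[0,0,0],"yaw":0},
    {"dp":[0,0,0],"yaw":0},
  ],
  fingers=-1,
)

```text
clock: 4.3
eef_pos: [439.1, -14.3, 33.8]
tcp_rot: [3.141, -0.0, 1.495]
contact_force: [0.7, 0.2, 3.0]
opening: 0.11
grasp_force: 28.1
```

```bash
python3 - <<'E'
from h import *
s=r.sense();print(s['opening'],s['grasp_force'],s['eef_pos'],s['contact_force'],s['wrist_torque'])
b=r.grab_frame("side")[120:250,310:420,::-1]
cv2.imwrite("pics/g4.png",cv2.resize(b,None,fx=4.5,fy=4.5,interpolation=cv2.INTER_CUBIC))
E
```

```text
0.11032347278488516 28.107146322727203 [439.13090638 -14.30791178  33.76306297] [0.66422003 0.22977711 3.01229228] [ 0.00995772 -0.03478012  0.00966307]
```

View pics/g4.png

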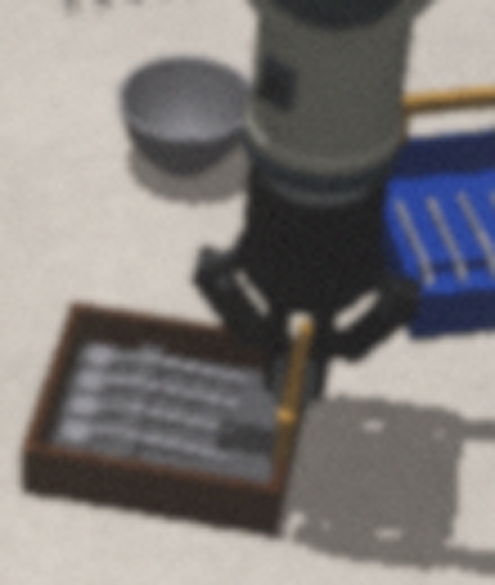

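The opening holds at 0.11 (about 9.4 mm) with 28 N on the pads, so the bar is gripped. Next I'll align the tray with the bay axis, short of the mouth.

Request:
carry_out(
  targets=[
    {"dp":[0,0,0],"yaw":0},
    {"dp":[0,0,0],"yaw":0},
    {"dp":[5.7,5.9,0],"yaw":-1.8},
    {"dp":[11.4,11.8,0],"yaw":-3.6},
    {"dp":[17.1,17.7,0],"yaw":-5.4},
    {"dp":[22.8,23.6,0],"yaw":-7.2},
    {"dp":[28.5,29.5,0],"yaw":-9.0},
    {"dp":[34.2,35.4,0],"yaw":-10.85},
    {"dp":[34.2,35.4,0],"yaw":-10.85},
    {"dp":[34.2,35.4,0],"yaw":-10.85},
  ],
  grip_force=50,
)

```text
clock: 5.6
eef_pos: [477.5, 17.4, 33.8]
tcp_rot: [3.14, -0.0, 1.684]
contact_force: [2.8, 3.3, 4.1]
opening: 0.105
grasp_force: 50.4
```

```bash
python3 - <<'E'
from h import *
s=r.sense();print(s['opening'],s['grasp_force'],s['eef_pos'],s['tcp_rot'],s['contact_force'],s['wrist_torque'])
b=r.grab_frame("top");cv2.imwrite("pics/t5.png",cv2.resize(b[55:275,230:400,::-1],None,fx=2.7,fy=2.7,interpolation=cv2.INTER_CUBIC)); np.save("t5.npy",b)
E
```

```text
0.10509449475668783 50.42824387550354 [477.51937779  17.41445471  33.84445962] [ 3.13973705e+00 -1.99363317e-04  1.68429836e+00] [2.82358794 3.30557537 4.12551391] [ 0.53375876 -0.31701142  0.11697365]
```

View pics/t5.png

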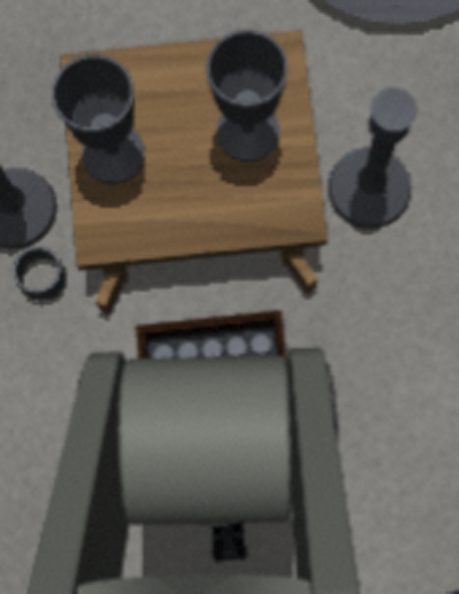

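The tray's back edge now runs from crop (137,328) to (282,314), between the lead-in boards. I'll check its alignment numerically.

```bash
python3 - <<'E'
from h import *
im=np.load("t5.npy").astype(float);g=im.mean(2)
def ed(l,lo):
    l=cv2.GaussianBlur(l.reshape(1,-1),(5,1),1).ravel();d=abs(np.gradient(l));i=int(d.argmax());return lo+i+.5*(d[i-1]-d[i+1])/(d[i-1]-2*d[i]+d[i+1])
B=np.array([(f,ed(g[166:181,f],166)) for f in range(286,330)])
L=np.array([(ed(g[f,274:288],274),f) for f in range(179,186)]);R=np.array([(ed(g[f,329:343],329),f) for f in range(176,183)])
a=np.radians(6.5);u=np.array([np.cos(a),np.sin(a)]);n=np.array([-u[1],u[0]]);o=np.array([675,38.9])
for nm,P in (("B",B),("L",L),("R",R)):
    Q=ray("top",P,40)[:,:2]-o; x=Q@u;y=Q@n; print(nm,np.median(x).round(1),np.median(y).round(1),x.std().round(1),y.std().round(1), np.degrees(np.arctan(np.polyfit(y,x,1)[0])).round(2))
E
```

```text
B -49.6 -1.2 0.3 30.4 -0.14
L -66.5 65.3 4.9 0.1 -81.26
R -72.8 -64.0 4.9 0.1 -70.76
```

The tray is centred within 1 mm and square within 0.2°, with its back 50 mm before the bay. Next it slides in along tool y.

Request:
carry_out(
  targets=[
    {"dp":[0,8,0],"yaw":0},
    {"dp":[0,16,0],"yaw":0},
    {"dp":[0,24,0],"yaw":0},
    {"dp":[0,32,0],"yaw":0},
    {"dp":[0,40,0],"yaw":0},
    {"dp":[0,48,0],"yaw":0},
    {"dp":[0,56,0],"yaw":0},
    {"dp":[0,64,0],"yaw":0},
    {"dp":[0,72,0],"yaw":0},
    {"dp":[0,80,0],"yaw":0},
    {"dp":[0,80,0],"yaw":0},
  ],
)

```text
clock: 7.02
eef_pos: [555.1, 25.9, 33.8]
tcp_rot: [-3.14, 0.0, 1.684]
contact_force: [-4.4, -0.4, 13.1]
opening: 0.101
grasp_force: 51.5
```

Request:
carry_out(
  targets=[
    {"dp":[0,5,0],"yaw":0},
    {"dp":[0,10,0],"yaw":0},
    {"dp":[0,15,0],"yaw":0},
    {"dp":[0,20,0],"yaw":0},
    {"dp":[0,20,0],"yaw":0},
  ],
)

```text
clock: 7.65
eef_pos: [574.4, 28.1, 33.8]
tcp_rot: [-3.139, 0.0, 1.684]
contact_force: [-5.9, -0.4, 14.5]
opening: 0.105
grasp_force: 51.7
```

The drag is about 6 N and the tool is pressing down 14 N. I'll ease up a little and keep feeling forward.

Request:
carry_out(
  targets=[
    {"dp":[0,1,-0.5],"yaw":0},
    {"dp":[0,3,-0.5],"yaw":0},
    {"dp":[0,5,-0.5],"yaw":0},
    {"dp":[0,7,-0.5],"yaw":0},
    {"dp":[0,9,-0.5],"yaw":0},
    {"dp":[0,10,-0.5],"yaw":0},
    {"dp":[0,10,-0.5],"yaw":0},
  ],
)

```text
clock: 8.52
eef_pos: [583.7, 29.1, 33.9]
tcp_rot: [-3.138, 0.0, 1.684]
contact_force: [-5.8, -0.1, 11.0]
opening: 0.104
grasp_force: 51.2
```

Request:
carry_out(
  targets=[
    {"dp":[0,0,-0.5],"yaw":0},
    {"dp":[0,1,-1],"yaw":0},
    {"dp":[0,2,-1],"yaw":0},
    {"dp":[0,3,-1],"yaw":0},
    {"dp":[0,4,-1],"yaw":0},
    {"dp":[0,5,-1],"yaw":0},
    {"dp":[0,5,-1],"yaw":0},
  ],
)

```text
clock: 9.4
eef_pos: [591.1, 30.2, 35.0]
tcp_rot: [3.141, 0.0, 1.685]
contact_force: [0.2, -0.3, -3.8]
opening: 0.107
grasp_force: 49.2
```

Request:
carry_out(
  targets=[
    {"dp":[0,1,0.4],"yaw":0},
    {"dp":[0,2,0.4],"yaw":0},
    {"dp":[0,3,0.4],"yaw":0},
    {"dp":[0,4,0.4],"yaw":0},
    {"dp":[0,5,0.4],"yaw":0},
    {"dp":[0,6,0.4],"yaw":0},
    {"dp":[0,6,0.4],"yaw":0},
  ],
)

```text
clock: 10.28
eef_pos: [597.1, 30.9, 34.6]
tcp_rot: [3.141, 0.0, 1.685]
contact_force: [0.7, 0.7, -3.4]
opening: 0.108
grasp_force: 49.2
```

Request:
carry_out(
  targets=[
    {"dp":[0,1,0.5],"yaw":0},
    {"dp":[0,2,0.5],"yaw":0},
    {"dp":[0,3,0.5],"yaw":0},
    {"dp":[0,4,0.5],"yaw":0},
    {"dp":[0,5,0.5],"yaw":0},
    {"dp":[0,6,0.5],"yaw":0},
    {"dp":[0,6,0.5],"yaw":0},
  ],
)

```text
clock: 11.15
eef_pos: [603.1, 31.6, 34.1]
tcp_rot: [3.141, 0.0, 1.685]
contact_force: [-0.2, 0.2, -1.9]
opening: 0.105
grasp_force: 49.3
```

Back end is at about 77 mm, still free.

Request:
carry_out(
  targets=[
    {"dp":[0,1,0.1],"yaw":0},
    {"dp":[0,2,0.1],"yaw":0},
    {"dp":[0,3,0.1],"yaw":0},
    {"dp":[0,4,0.1],"yaw":0},
    {"dp":[0,5,0.1],"yaw":0},
    {"dp":[0,6,0.1],"yaw":0},
    {"dp":[0,6,0.1],"yaw":0},
  ],
)

```text
clock: 12.02
eef_pos: [609.0, 32.3, 34.0]
tcp_rot: [3.141, 0.0, 1.685]
contact_force: [0.0, -0.5, -3.3]
opening: 0.106
grasp_force: 49.3
```

Request:
carry_out(
  targets=[
    {"dp":[0,1,0.1],"yaw":0},
    {"dp":[0,2,0.1],"yaw":0},
    {"dp":[0,3,0.1],"yaw":0},
    {"dp":[0,4,0.1],"yaw":0},
    {"dp":[0,5,0.1],"yaw":0},
    {"dp":[0,6,0.1],"yaw":0},
    {"dp":[0,6,0.1],"yaw":0},
  ],
)

```text
clock: 12.9
eef_pos: [615.0, 33.0, 33.9]
tcp_rot: [3.141, 0.0, 1.685]
contact_force: [-0.3, -0.4, -1.9]
opening: 0.102
grasp_force: 49.5
```

Request:
carry_out(
  targets=[
    {"dp":[0,1,0.2],"yaw":0},
    {"dp":[0,2,0.2],"yaw":0},
    {"dp":[0,3,0.2],"yaw":0},
    {"dp":[0,4,0.2],"yaw":0},
    {"dp":[0,5,0.2],"yaw":0},
    {"dp":[0,6,0.2],"yaw":0},
    {"dp":[0,6,0.2],"yaw":0},
  ],
)

```text
clock: 13.78
eef_pos: [620.9, 33.6, 33.9]
tcp_rot: [3.141, 0.0, 1.685]
contact_force: [-3.4, -0.8, 5.6]
opening: 0.102
grasp_force: 50.4
```

Request:
carry_out(
  targets=[
    {"dp":[0,1,-0.2],"yaw":0},
    {"dp":[0,2,-0.2],"yaw":0},
    {"dp":[0,3,-0.2],"yaw":0},
    {"dp":[0,3,-0.2],"yaw":0},
  ],
)

```text
clock: 14.28
eef_pos: [623.9, 34.0, 33.9]
tcp_rot: [3.141, 0.0, 1.685]
contact_force: [-4.2, -0.5, 3.6]
opening: 0.105
grasp_force: 50.2
```

Request:
carry_out(
  targets=[
    {"dp":[0,1,0],"yaw":0},
    {"dp":[0,2,0],"yaw":0},
    {"dp":[0,3,0],"yaw":0},
    {"dp":[0,3,0],"yaw":0},
  ],
)

```text
clock: 14.78
eef_pos: [626.8, 34.3, 33.9]
tcp_rot: [3.141, -0.0, 1.685]
contact_force: [-2.8, -0.1, 3.6]
opening: 0.102
grasp_force: 50.3
```

Request:
carry_out(
  targets=[
    {"dp":[0,1,0],"yaw":0},
    {"dp":[0,2,0],"yaw":0},
    {"dp":[0,3,0],"yaw":0},
    {"dp":[0,3,0],"yaw":0},
  ],
)

```text
clock: 15.28
eef_pos: [626.7, 34.3, 33.9]
tcp_rot: [-3.136, -0.0, 1.685]
contact_force: [-15.1, -2.1, 15.2]
opening: 0.106
grasp_force: 51.7
```

This is contact: the tool has stopped, with about 15 N total and some 10 N of it on the strip. I'll add slightly and hold.

Request:
carry_out(
  targets=[
    {"dp":[0,0.5,-0.3],"yaw":0},
    {"dp":[0,0.5,-0.3],"yaw":0},
    {"dp":[0,0.5,-0.3],"yaw":0},
    {"dp":[0,0.5,-0.3],"yaw":0},
    {"dp":[0,0.5,-0.3],"yaw":0},
    {"dp":[0,0.5,-0.3],"yaw":0},
  ],
)

```text
clock: 16.02
eef_pos: [626.7, 34.4, 33.9]
tcp_rot: [-3.135, -0.0, 1.685]
contact_force: [-13.8, -1.6, 13.2]
opening: 0.102
grasp_force: 51.5
```

Held for about 1 s. Now I'll relax most of the push and open the fingers partway.

Request:
carry_out(
  targets=[
    {"dp":[0,-1,-0.4],"yaw":0},
    {"dp":[0,-2,-0.7],"yaw":0},
    {"dp":[0,-2,-0.7],"yaw":0},
  ],
)

```text
clock: 16.4
eef_pos: [626.8, 34.4, 34.0]
tcp_rot: [-3.139, -0.0, 1.685]
contact_force: [-5.2, 0.3, -0.7]
opening: 0.105
grasp_force: 49.6
```

Request:
carry_out(
  targets=[
    {"dp":[0,0,0],"yaw":0},
    {"dp":[0,0,0],"yaw":0},
    {"dp":[0,0,0],"yaw":0},
    {"dp":[0,0,0],"yaw":0},
  ],
  fingers=-0.3,
)

```text
clock: 16.9
eef_pos: [628.5, 34.5, 35.0]
tcp_rot: [3.141, 0.0, 1.685]
contact_force: [0.4, 0.1, -0.3]
opening: 0.353
grasp_force: 0.0
```

Request:
carry_out(
  targets=[
    {"dp":[0,0,15],"yaw":0},
    {"dp":[0,-1.5,-10],"yaw":0},
    {"dp":[0,-1.5,-25],"yaw":0},
    {"dp":[0,-1.5,-50],"yaw":0},
    {"dp":[0,-1.5,-90],"yaw":0},
    {"dp":[0,-60,-130],"yaw":0},
    {"dp":[0,-120,-150],"yaw":0},
    {"dp":[0,-180,-150],"yaw":0},
    {"dp":[0,-240,-150],"yaw":0},
    {"dp":[0,-240,-150],"yaw":0},
  ],
)

```text
clock: 18.15
eef_pos: [385.5, 6.9, 184.4]
tcp_rot: [-3.14, -0.0, 1.684]
contact_force: [1.7, 0.4, 0.4]
opening: 0.353
grasp_force: 0.0
```

My first row there went 15 mm down instead of up, so I'll check that nothing was disturbed.

```bash
python3 - <<'E'
from h import *
b=r.grab_frame("top");s=r.grab_frame("side")[100:300,180:420]
t=b[50:290,220:400]
A=cv2.resize(t[:,:,::-1],(450,600),interpolation=cv2.INTER_CUBIC)
print(r.sense()['contact_force'])
S=cv2.resize(s[:,:,::-1],(350,292),interpolation=cv2.INTER_CUBIC)
c=np.zeros((600,800,3),np.uint8);c[:,:450]=A;c[:292,450:]=S
cv2.imwrite("pics/f.png",c)
k,cs=blobs(b,(12,120,90),(30,255,255),(280,150,370,262),20)
a=np.radians(6.5);u=np.array([np.cos(a),np.sin(a)]);n=np.array([-u[1],u[0]]);o=np.array([675,38.9])
for q in cs[:3]:
    w=ray("top",cv2.boxPoints(cv2.minAreaRect(q)),77)[:,:2]-o;print(cv2.contourArea(q),(w@u).round(1),(w@n).round(1))
E
```

```text
[ 1.05420223 -0.37090951  0.08474595]
83.5 [-44.9 -45.2 -53.1 -52.9] [ 40.1 -40.8 -40.7  40.1]
```

View pics/f.png

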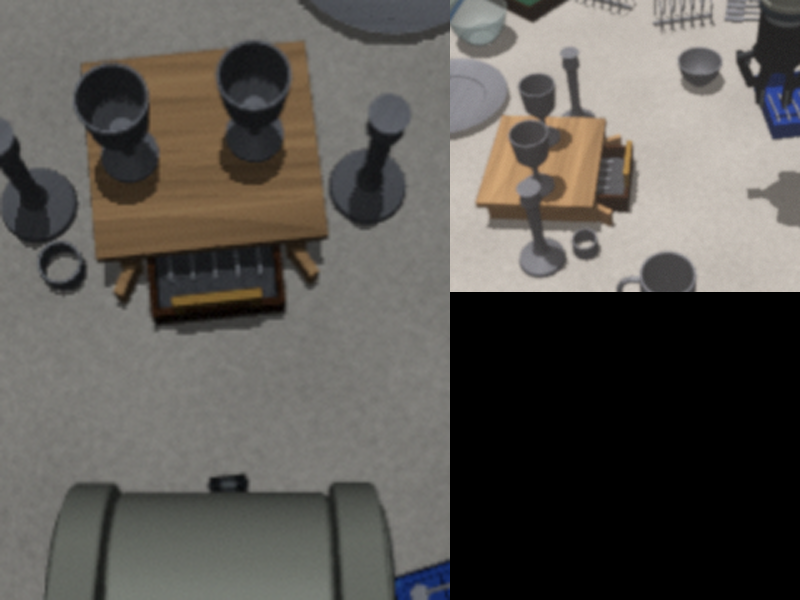

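The tray sits square in the bay (lateral offset -0.3 mm, tilt about 0.2°). Its back is at 101 mm, the same place the contact occurred, and the other silver is undisturbed.

```bash
python3 -c "
from rig import r
print(r.sign_off())"
```

```text
the job is handed in; nothing more can be done
None
```

The job is handed in: the tray was slid into the bay, held against the stop strip with about 9–10 N (estimated) for about 1 s, then released, and the last pictures showed it square, centred and home with the other silver in place; `sign_off` returned no verdict.

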